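# Fold out the tool rest and park the pencil grinder on it

### The arm

A 6-joint arm with a two-finger parallel gripper is mounted at the origin on the work surface; the furniture and walls round the work are solid. World frame = base frame: x ahead of the robot, y to its left, z up, the work surface at z = 0. Lengths are in m, angles in degrees, forces in N, time in s.
With the tool pointing down it reaches from about 0.325 to 0.775 m from the base axis. Payload 5.5 kg.
Tool frame: the origin (TCP) lies at the very end of the fingers, on their centre line; the grasp point (between the pads) lies 19 mm behind it (pinch_z is the distance from the TCP to the grasp point, in m); z points along the fingers, y is the line along which they close (so a half turn about z gives the same grasp; the last joint's range is limited). The gripper opens to 88 mm and grips with 3 to 60 N. Pads are 20 mm wide; open, the fingers measure 115 mm over their backs; the gripper's body (75 mm by 178 mm) begins 61 mm behind the grasp point.
Start: joints at [62.871, 5.22, 70.514, -0, 104.267, -3.249], TCP at [0.243, 0.549, 0.223] pointing down, gripper open.
Joint ranges: [-164.24, 164.24], [-49.07, 125.15], [9.68, 141.18], [-86.29, 266.29], [3.28, 154.24], [-151.56, 151.56]. Speed limits (degrees/s): [147.25, 147.25, 172.46, 180, 180, 180].

### API

Orientations are given as a 3x3 rotation matrix whose columns are the frame's x, y, z axes.
In Python, from plant import sense, camera, get_calibration, finish_job, outline_of, landmark_of, pinch_z gives the robot as it stands. The module is installed in compiled form; this text tells all that it offers.
- The arm moves only by the tool play_rows, never from a script. Its argument "moves" is a list of rows, each an object of numbers: "dx", "dy", "dz": the shift along the world's x, y, z in m; "yaw": the turn about the world's z in rad. A call has exactly 10 rows; each row is the pose to reach, as a shift and turn from the pose commanded when the call began; what a row does not reach only later rows make up. A row lasts 1/10 s, in which the tool goes at most 50 mm and 8.59 degrees, less where a joint would pass 70% of its speed; a pose out of reach is approached as far as the arm can. A call with a gripper value outside its range is refused whole. "hand" is the opening in per cent of the stroke, from 0 (shut) to 100 (fully open), set as the call begins (left out, the last holds). The fingers move at their own pace and stop on an object; "squeeze" is the grip in N (left out, the last holds). Time passes only in rows, so rows that repeat a pose let the fingers close, or fill a call up. It gives the time, the measured TCP pose, the force, the opening and the grip force at its end, in the units of the state.
- sense(): the state, without advancing time (a new reading comes with each control period).
- camera(name): name is "side" or "top" or "wrist"; returns the picture (400x640x3 uint8, red, green, blue); there is no depth.
- get_calibration(name): a dict with "K" (3x3 intrinsics, pixels), "D" ([k1, k2, p1, p2, k3] as OpenCV has them; the pictures are not rectified), "world_from_camera" (4x4, takes a point from camera to world coordinates); the wrist camera has in their place "hand_eye" (4x4, takes a point from camera to tool coordinates, whose origin is the TCP and whose axes are the flange's). Camera axes: x right, y up, looking along -z (the intrinsics and any distortion apply to the point x, -y, -z); pixel columns grow to the right and rows downward; lengths in m; the calibration is good to about 2 mm. A picture is of the moment at which its call begins: read the wrist's pose just before it. get_calibration takes no time and is no camera call.
- finish_job(): hands the job in; it is judged then, once.
Trained networks look in the newest picture that a camera, given by its name, has taken for a name from the list of things; names that differ only in an ending like _2 or _b are one class to them, and where a whole thing is asked for, a point or a joint stands for the part that bears it (a point fixed in the world has none). Each returns a list of dicts, best first, with "confidence" (0 to 1); they miss things now and then, are a little off and sometimes report something else, mostly with a low value. They report only what shows in the picture. A call takes as long as a camera call. They do not tell look-alikes from the thing itself.
- outline_of(camera, label): "region" (400x640 bool, what is visible of it) and "xy" ([column, row] in pixels, amid what is visible of it).
- landmark_of(camera, label): "xy" ([column, row] in pixels: a listed point, or the origin of a listed thing).
The state is a dict: "t": time; "joint_pos": joint angles; "qd": joint speeds; "effort": joint torques, N m; "tcp_pos": TCP position; "tool_rot": TCP orientation; "ft_force": force on the tool from outside, world axes, zero at the start; "wrist_torque": the same for the moment, N m; "opening": finger opening in m; "grasp_force": force on a finger pad.
Only numpy, scipy, OpenCV 4.12 (cv2) and the standard library are available. Lean on these libraries where they do the work, as an engineer would, in place of code of your own. Each camera call takes 0.05 s, during which the arm holds its last target. There are 200 camera calls.

### The job

Swing the folded prop of the bench tool rest up and over past upright until it leans on its stop and stands there by itself. Then lay the pencil grinder level in the two forks of the rest, with its abrasive tip sticking out past the folding prop, let go, and leave the other things on the bench where they are.

Things in the scene. Friction and masses are not known exactly. Their poses are not given: they have to be found in the camera images.
- tool_rest: bolted bench rest for small grinders. Origin on the bench under its middle; y runs along the rest (a parked tool lies along y, at x = 0), z up. Grey base plate 76 (x) x 210 mm (y -125 to +85), 10 high. Fixed forked post at y = +55 mm; the folding prop is hinged at y = -88 mm, 30 mm above the bench, about a line along x, between cheeks 43 mm high.
- post_fork (a point): middle of the fork floor of the fixed post (a 24 x 10 mm bar), 135 mm above the bench. Both forks are U shaped: floor 10 mm long in y, gap 31 mm in x flaring out at the tips, which stand 25 mm above the floor and span 55 mm outside.
- prop (a joint): prop angle (rad). 0 = folded, slanting away from the post toward the rest's -y, 30 degrees above level. Grows as it swings up: 1.05 upright, 1.40 open stop, leaning 20 degrees toward the post. About 0.45 kg, swings freely: short of upright it falls back, past it it falls on to the stop and stays. About 6 N level on the handle starts it; about 1 N at its fork tips it back off the stop.
- prop_handle (a point): point on the axis of the prop's handle, a steel pin 10 mm thick along the rest's x, 95 mm from the hinge line, free from x = -23 to -96 mm (this point: x = -70). Folded it is 78 mm above the bench at rest y = -170 mm; a finger pointing down can push it from its outer (-y) side, following its arc.
- prop_fork (a point): middle of the prop's fork floor, 110 mm from the hinge line at the end of a 24 (x) x 10 mm bar. On the open stop it is at rest y = -50 mm, 135 mm above the bench, level with the fixed fork.
- grinder_mid (a point): middle of the pencil grinder, a slim tool lying on the bench, 21 x 206 x 21 mm, 0.23 kg. On its axis, 10.5 mm above its underside; y runs along the tool, thin abrasive tip at -y. The thick body, y -77 to +103 mm, may be gripped anywhere. Parked, this point is 145 mm above the bench; for the body to bear on both forks it must be at rest y -35 to +15 mm.
- grinder_tip (a point): end of the pencil grinder's thin abrasive tip, on its axis, 103 mm from its middle
- wrench: blackened open-ended spanner lying flat, 23 x 133 x 4 mm, origin under its centre, bystander
- wheel_bearing: bearing lying flat, 47 mm across, 14 mm high, origin under its centre, bystander
- spacer_tube: grey tube standing on end, 25 mm across, 62 mm high, origin under its centre, bystander
- tape_roll: roll of masking tape lying flat, 128 mm across, 24 mm high, origin under its centre, bystander
Things that resemble listed ones, but are neither listed nor needed, are in the scene too. What is shaped like the part that bears grinder_mid but blue or turquoise is not meant.

How it is judged:
By the outcome, as a careful person would: the job done as asked, in the order asked, and still so for the second after the job is handed in, with the robot touching nothing.
It also fails if it takes over 67 s, if anything falls off the work surface, if the arm or the gripper's body presses on something with over 40 N, if the wrist force passes 120 N, or if a joint passes its speed limit or range.

## Working session

There is one attempt and no reset: what is moved stays moved. The work goes in short steps, Python scripts to look and compute and a tool call to move; the robot and the scene stay as the last step left them, time stands still between calls to the robot, and variables do not carry over. Pictures are saved under pics/ and viewed, at most 10 in all, crops included, and the job is handed in when it is done.

Besides the shell and the picture viewer there is one more tool, called after "Emit:" as name(argument=value, ...) on one line, values as JSON. play_rows: Moves the arm, as the interface text tells. Its arguments: {"type":"object","properties":{"moves":{"type":"array"},"hand":{"type":"number"},"squeeze":{"type":"number"}},"required":["moves"]}

```bash
mkdir -p pics
cat > h.py <<'E'
import numpy as np, cv2
from plant import *
def snap(n,f=None):
    s=sense(); im=camera(n)
    if f: cv2.imwrite('pics/'+f,im[:,:,::-1])
    return s,im
def wc(n,s=None):
    c=get_calibration(n)
    if n=='wrist':
        T=np.eye(4);T[:3,:3]=np.array(s['tool_rot']);T[:3,3]=s['tcp_pos'];M=T@np.array(c['hand_eye'])
    else: M=np.array(c['world_from_camera'])
    return np.array(c['K'],float),np.array(c['D'],float),M
def ray(n,xy,s=None):
    K,D,M=wc(n,s)
    u=cv2.undistortPoints(np.array([[xy]],float),K,D)[0,0]
    d=M[:3,:3]@np.array([u[0],-u[1],-1]); return M[:3,3],d
def onz(n,xy,z,s=None):
    o,d=ray(n,xy,s); return o+d*(z-o[2])/d[2]
def proj(n,P,s=None):
    K,D,M=wc(n,s); p=(np.asarray(P,float)-M[:3,3])@M[:3,:3]; p=p*[1,-1,-1]
    return cv2.projectPoints(p.reshape(-1,1,3),np.zeros(3),np.zeros(3),K,D)[0][:,0]
def tri(rs):
    A=0;b=0
    for o,d in rs:
        d=d/np.linalg.norm(d);P=np.eye(3)-np.outer(d,d);A=A+P;b=b+P@o
    return np.linalg.solve(A,b)
E
python3 - <<'E'
from h import *
ims=[]
for n in ['top','side']:
    s,im=snap(n,n+'0.png')
    for l in ['tool_rest','post_fork','prop_handle','prop_fork','grinder_mid','grinder_tip','wrench','wheel_bearing','spacer_tube','tape_roll']:
        print(n,l,[(np.round(r['xy']).tolist(),round(r['confidence'],2)) for r in landmark_of(n,l)[:4]])
print(sense()['tool_rot'],sense()['t'],pinch_z)
E
```

```text
top tool_rest [([351.0, 187.0], 0.69)]
top post_fork [([336.0, 175.0], 0.76), ([353.0, 185.0], 0.68)]
top prop_handle [([408.0, 220.0], 0.78), ([372.0, 158.0], 0.71)]
top prop_fork [([419.0, 195.0], 0.79)]
top grinder_mid [([340.0, 272.0], 0.78), ([210.0, 260.0], 0.69), ([370.0, 154.0], 0.49)]
top grinder_tip [([246.0, 189.0], 0.8), ([331.0, 308.0], 0.73), ([236.0, 235.0], 0.64)]
top wrench [([339.0, 152.0], 0.7), ([335.0, 220.0], 0.68)]
top wheel_bearing [([375.0, 157.0], 0.47)]
top spacer_tube [([341.0, 154.0], 0.41), ([351.0, 186.0], 0.37)]
top tape_roll [([250.0, 142.0], 0.82)]
side tool_rest [([278.0, 246.0], 0.85)]
side post_fork [([295.0, 208.0], 0.68)]
side prop_handle []
side prop_fork [([296.0, 208.0], 0.61)]
side grinder_mid [([401.0, 203.0], 0.74), ([370.0, 171.0], 0.56), ([263.0, 188.0], 0.48)]
side grinder_tip [([374.0, 216.0], 0.66), ([364.0, 189.0], 0.63), ([264.0, 172.0], 0.48)]
side wrench [([286.0, 227.0], 0.62)]
side wheel_bearing [([264.0, 274.0], 0.77), ([377.0, 215.0], 0.27)]
side spacer_tube [([302.0, 269.0], 0.65), ([394.0, 254.0], 0.17)]
side tape_roll [([394.0, 254.0], 0.97)]
[[-9.14398401e-01  4.04815468e-01 -1.90809469e-05]
 [ 4.04815468e-01  9.14398401e-01 -3.16306952e-05]
 [ 4.64299262e-06 -3.66473196e-05 -9.99999999e-01]] 1.1 0.0187
```

View pics/top0.png

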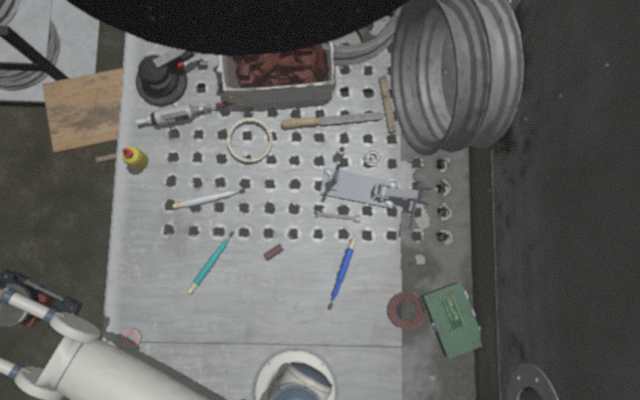

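View pics/side0.png

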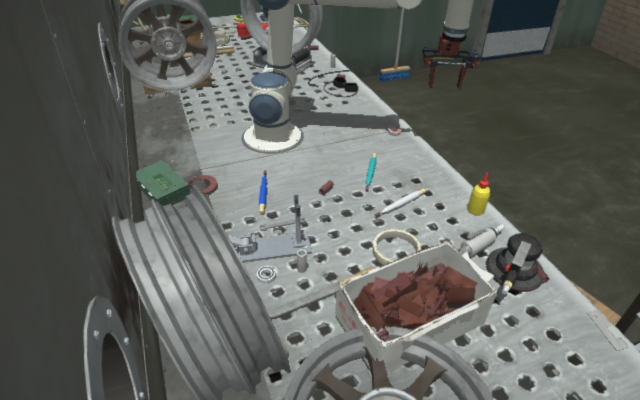

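The grinder candidates are the white one at top (210,198), the turquoise one at (210,260) and the blue one at (342,272). By the description it's the white one. The post is at about (327,180), the folded prop runs to the right to (425,195), and its handle is at about (408,220).

Run:
```python
from h import *
im=cv2.imread('pics/top0.png')
a=cv2.resize(im[165:235,160:260],(800,560),interpolation=cv2.INTER_CUBIC)
b=cv2.resize(im[140:240,310:450],(784,560),interpolation=cv2.INTER_CUBIC)
cv2.imwrite('pics/c1.png',cv2.resize(np.vstack([a[:, :784],b]),(420,600)))
cv2.imwrite('pics/c1.png',np.vstack([cv2.resize(im[170:220,165:255],(540,300),interpolation=3),cv2.resize(im[150:233,300:450],(540,299),interpolation=3)]))
for l,xy,z in [('tip',(246,189),.01),('tan',(176,206),.01),('mid',(210,198),.01),('post',(327,175),.135),('post2',(336,175),.135),('handle',(408,220),.078),('fork',(419,195),.085),('rest',(351,187),0),('rimleft',(400,150),0),('wallish',(470,190),0),('tape',(250,142),.0),('bearing',(372,158),0.01),('green',(425,290),.05)]:
    print(l,onz('top',xy,z).round(3))
c=landmark_of
o=get_calibration('top')['world_from_camera'];print(np.round(o,3))
```

```text
tip [0.544 0.151 0.01 ]
tan [0.491 0.345 0.01 ]
mid [0.516 0.251 0.01 ]
post [ 0.566 -0.07   0.135]
post2 [ 0.567 -0.094  0.135]
handle [ 0.46  -0.294  0.078]
fork [ 0.528 -0.322  0.085]
rest [ 0.559 -0.148  0.   ]
rimleft [ 0.672 -0.289  0.   ]
wallish [ 0.559 -0.49   0.   ]
tape [0.684 0.146 0.   ]
bearing [ 0.644 -0.206  0.01 ]
green [ 0.275 -0.344  0.05 ]
[[ 0.022  0.989 -0.146  0.313]
 [-0.999  0.025  0.019  0.008]
 [ 0.023  0.146  0.989  1.434]
 [ 0.     0.     0.     1.   ]]
```

View pics/c1.png

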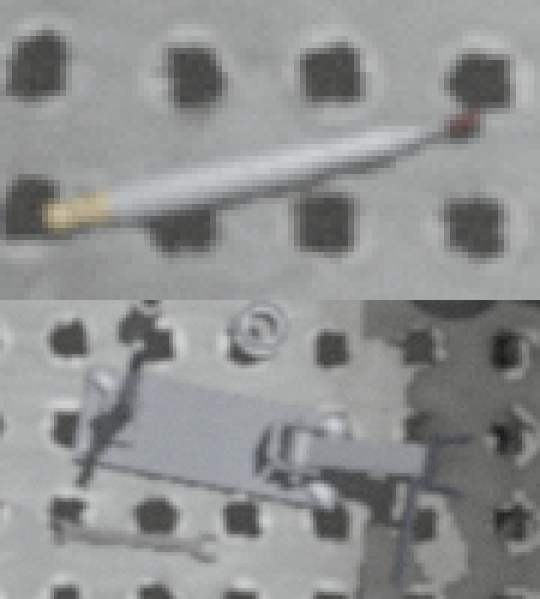

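The white one is the grinder: tan end at top (176,206), thin dark-red tip at (246,189), pointing to world -y as needed. I'll look at it from the wrist camera on the way.

Emit:
play_rows(moves=[{"dx": 0.24, "dy": -0.3, "dz": 0.1, "yaw": -0.89}, {"dx": 0.24, "dy": -0.3, "dz": 0.1, "yaw": -0.89}, {"dx": 0.24, "dy": -0.3, "dz": 0.1, "yaw": -0.89}, {"dx": 0.24, "dy": -0.3, "dz": 0.1, "yaw": -0.89}, {"dx": 0.24, "dy": -0.3, "dz": 0.1, "yaw": -0.89}, {"dx": 0.24, "dy": -0.3, "dz": 0.1, "yaw": -0.89}, {"dx": 0.24, "dy": -0.3, "dz": 0.1, "yaw": -0.89}, {"dx": 0.24, "dy": -0.3, "dz": 0.1, "yaw": -0.89}, {"dx": 0.24, "dy": -0.3, "dz": 0.1, "yaw": -0.89}, {"dx": 0.24, "dy": -0.3, "dz": 0.1, "yaw": -0.89}], hand=0)

```text
t: 2.1
tcp_pos: [0.4834, 0.2479, 0.3227]
tool_rot: [[-0.259, 0.966, 0.0], [0.966, 0.259, 0.0], [0.0, 0.0, -1.0]]
ft_force: [-0.0, 0.1, -0.1]
opening: 0.0109
grasp_force: 0.0
```

Run:
```python
from h import *
s,im=snap('wrist','w1.png')
print(s['t'],s['tcp_pos'],np.round(s['tool_rot'],2).tolist(),s['ft_force'])
print(np.round(get_calibration('wrist')['hand_eye'],3),get_calibration('wrist')['K'])
for l in ['grinder_mid','grinder_tip']:
  for r in landmark_of('wrist',l): print(l,r['xy'],r['confidence'],onz('wrist',r['xy'],.0105,s).round(4))
for r in outline_of('wrist','grinder_mid'):
  ys,xs=np.nonzero(r['region']); P=np.stack([xs,ys],1)[::5]
  W=np.array([onz('wrist',p,.0105,s)[:2] for p in P]); c=W.mean(0); d=np.linalg.svd(W-c,full_matrices=False)[2][0]; t=(W-c)@d
  print(r['xy'],r['confidence'],len(xs),c,np.degrees(np.arctan2(d[1],d[0])),(c+d*t.min()).round(3),(c+d*t.max()).round(3))
```

```text
2.1 [0.48343289 0.24791932 0.32273099] [[-0.26, 0.97, 0.0], [0.97, 0.26, 0.0], [0.0, 0.0, -1.0]] [-0.04568663  0.08556798 -0.09960915]
[[ 0.     0.967  0.254  0.069]
 [ 1.    -0.    -0.001 -0.   ]
 [-0.001  0.254 -0.967 -0.162]
 [ 0.     0.     0.     1.   ]] [[291.30336488   0.         323.17191726]
 [  0.         291.30336488 196.68088777]
 [  0.           0.           1.        ]]
grinder_mid [341.7, 162.1] 0.95 [0.5121 0.2586 0.0105]
grinder_mid [236.4, 144.9] 0.81 [0.3404 0.2416 0.0105]
grinder_mid [188.9, 326.6] 0.74 [ 0.3146 -0.1234  0.0105]
grinder_tip [277.5, 192.1] 0.96 [0.4219 0.1822 0.0105]
grinder_tip [342.4, 224.8] 0.72 [0.5431 0.1544 0.0105]
[228.6, 137.6] 0.82 1398 [0.32704076 0.24840009] -33.00282735493767 [0.252 0.297] [0.425 0.185]
[344.5, 154.8] 0.8 1327 [0.51415021 0.26873975] -75.24825153665329 [0.492 0.353] [0.543 0.16 ]
[177.8, 317.5] 0.63 325 [ 0.28610946 -0.11372559] -21.17751037635886 [ 0.25 -0.1 ] [ 0.317 -0.126]
```

View pics/w1.png

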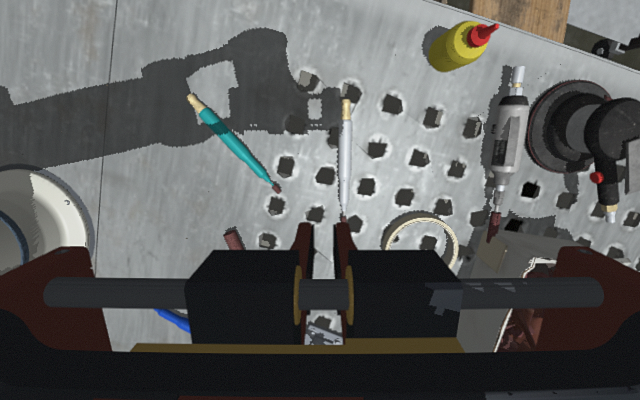

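The wrist view shows the white grinder upright in the picture, middle at (342,162), tip at (342,222). Next, the rest.

Emit:
play_rows(moves=[{"dx": 0, "dy": -0.48, "dz": 0.03, "yaw": -0.42}, {"dx": 0, "dy": -0.48, "dz": 0.03, "yaw": -0.42}, {"dx": 0, "dy": -0.48, "dz": 0.03, "yaw": -0.42}, {"dx": 0, "dy": -0.48, "dz": 0.03, "yaw": -0.42}, {"dx": 0, "dy": -0.48, "dz": 0.03, "yaw": -0.42}, {"dx": 0, "dy": -0.48, "dz": 0.03, "yaw": -0.42}, {"dx": 0, "dy": -0.48, "dz": 0.03, "yaw": -0.42}, {"dx": 0, "dy": -0.48, "dz": 0.03, "yaw": -0.42}, {"dx": 0, "dy": -0.48, "dz": 0.03, "yaw": -0.42}, {"dx": 0, "dy": -0.48, "dz": 0.03, "yaw": -0.42}])

```text
t: 3.3
tcp_pos: [0.4827, -0.2332, 0.3521]
tool_rot: [[0.156, 0.988, -0.001], [0.988, -0.156, -0.0], [-0.0, -0.001, -1.0]]
ft_force: [0.5, 0.0, -0.2]
opening: 0.0002
grasp_force: 0.0
```

Run:
```python
from h import *
s,im=snap('wrist','w2.png')
print(s['t'],s['tcp_pos'],s['opening'])
Z=dict(post_fork=.135,prop_handle=.078,prop_fork=.085,tool_rest=0)
for l in Z:
  for n in ['wrist']:
    for r in landmark_of(n,l): print(l,np.round(r['xy']),r['confidence'],onz(n,r['xy'],Z[l],s).round(4))
```

```text
3.3 [ 0.48269981 -0.23319963  0.35213127] 0.00021556401628412236
post_fork [376.  48.] 0.66 [ 0.5693 -0.0923  0.135 ]
prop_handle [319. 215.] 0.56 [ 0.4646 -0.3074  0.078 ]
prop_fork [364. 222.] 0.83 [ 0.5327 -0.3264  0.085 ]
tool_rest [363. 101.] 0.71 [ 0.565  -0.1437  0.    ]
tool_rest [363. 222.] 0.46 [ 0.5378 -0.3573  0.    ]
```

View pics/w2.png

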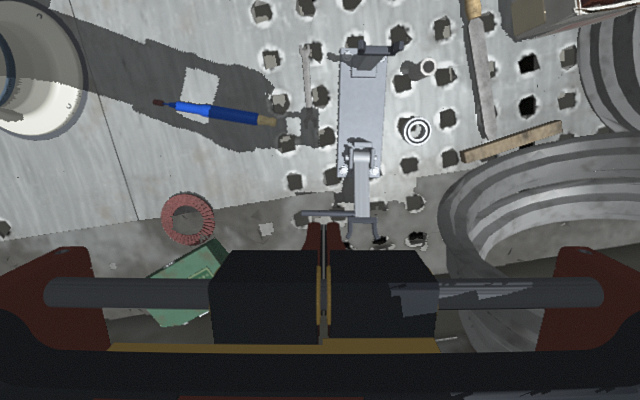

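Run:
```python
from h import *
s=sense()
for n,p in [('top',(395,110)),('top',(430,153)),('top',(400,135)),('wrist',(445,215)),('wrist',(455,180)),('wrist',(520,145))]:
    print(n,p,[onz(n,p,z,s)[:2].round(3).tolist() for z in (0,.1,.2,.3)])
O=np.array([.561,-.146]);y=np.array([.155,.988]);x=np.array([.988,-.155])
def W(a,b): return (O+a*x+b*y).round(3)
for a,b in [(-.062,-.21),(-.062,-.185),(-.062,-.08),(-.062,-.07)]: print(a,b,W(a,b))
h=lambda ang:(-.088-.095*np.cos(ang),.03+.095*np.sin(ang))
for dg in range(30,106,5):
    b,z=h(np.radians(dg)); p=W(-.062,b-.013); print(dg,p-W(-.062,-.21),round(z-.02,3))
```

```text
top (395, 110) [[0.792, -0.275], [0.758, -0.255], [0.725, -0.235], [0.692, -0.216]]
top (430, 153) [[0.665, -0.376], [0.641, -0.35], [0.616, -0.323], [0.592, -0.296]]
top (400, 135) [[0.717, -0.289], [0.689, -0.269], [0.66, -0.248], [0.632, -0.227]]
wrist (445, 215) [[0.693, -0.365], [0.654, -0.326], [0.615, -0.286], [0.577, -0.247]]
wrist (455, 180) [[0.714, -0.301], [0.671, -0.274], [0.628, -0.247], [0.586, -0.22]]
wrist (520, 145) [[0.833, -0.255], [0.767, -0.237], [0.701, -0.219], [0.635, -0.201]]
-0.062 -0.21 [ 0.467 -0.344]
-0.062 -0.185 [ 0.471 -0.319]
-0.062 -0.08 [ 0.487 -0.215]
-0.062 -0.07 [ 0.489 -0.206]
30 [0.004 0.027] 0.057
35 [0.005 0.031] 0.064
40 [0.006 0.036] 0.071
45 [0.007 0.041] 0.077
50 [0.008 0.047] 0.083
55 [0.009 0.054] 0.088
60 [0.01  0.061] 0.092
65 [0.011 0.068] 0.096
70 [0.012 0.076] 0.099
75 [0.013 0.084] 0.102
80 [0.015 0.092] 0.104
85 [0.016 0.1  ] 0.105
90 [0.017 0.108] 0.105
95 [0.018 0.116] 0.105
100 [0.02  0.124] 0.104
105 [0.021 0.132] 0.102
```

Emit:
play_rows(moves=[{"dx": -0.008, "dy": -0.045, "dz": 0}, {"dx": -0.015, "dy": -0.09, "dz": -0.01}, {"dx": -0.016, "dy": -0.111, "dz": -0.04}, {"dx": -0.016, "dy": -0.111, "dz": -0.085}, {"dx": -0.016, "dy": -0.111, "dz": -0.13}, {"dx": -0.016, "dy": -0.111, "dz": -0.175}, {"dx": -0.016, "dy": -0.111, "dz": -0.22}, {"dx": -0.016, "dy": -0.111, "dz": -0.26}, {"dx": -0.016, "dy": -0.111, "dz": -0.29}, {"dx": -0.016, "dy": -0.111, "dz": -0.295}])

```text
invalid input at $.moves[0]: expected keys dx, dy, dz, yaw
```

Run:
```python
from h import *
s,im=snap('wrist','w3.png')
print(s['t'],s['tcp_pos'],s['ft_force'])
r=landmark_of('wrist','prop_handle');print([(q['xy'],q['confidence'],onz('wrist',q['xy'],.078,s).round(3)) for q in r])
print(landmark_of('wrist','prop_fork'))
```

```text
3.55 [ 0.48323964 -0.22987481  0.35256548] [ 0.22778948 -0.23045146 -0.26722464]
[([316.5, 214.9], 0.73, array([ 0.462, -0.303,  0.078]))]
[{'xy': [363.7, 226.6], 'confidence': 0.73}]
```

View pics/w3.png

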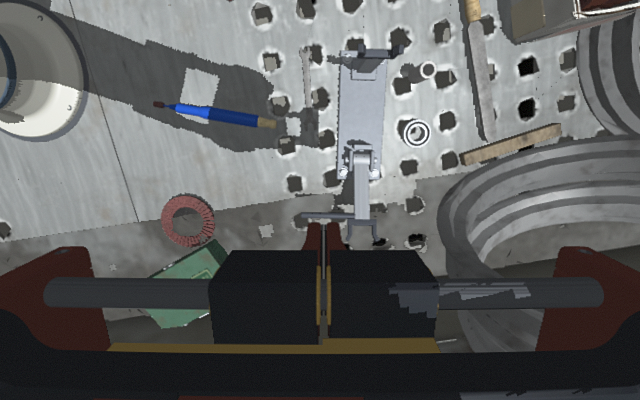

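The call was refused because yaw is required, so the view is unchanged: handle from (300,213) to (350,213). I'm resending it.

Emit:
play_rows(moves=[{"dx": -0.008, "dy": -0.045, "dz": 0, "yaw": 0}, {"dx": -0.015, "dy": -0.09, "dz": -0.01, "yaw": 0}, {"dx": -0.016, "dy": -0.114, "dz": -0.04, "yaw": 0}, {"dx": -0.016, "dy": -0.114, "dz": -0.085, "yaw": 0}, {"dx": -0.016, "dy": -0.114, "dz": -0.13, "yaw": 0}, {"dx": -0.016, "dy": -0.114, "dz": -0.175, "yaw": 0}, {"dx": -0.016, "dy": -0.114, "dz": -0.22, "yaw": 0}, {"dx": -0.016, "dy": -0.114, "dz": -0.26, "yaw": 0}, {"dx": -0.016, "dy": -0.114, "dz": -0.29, "yaw": 0}, {"dx": -0.016, "dy": -0.114, "dz": -0.295, "yaw": 0}])

```text
t: 4.7
tcp_pos: [0.4653, -0.3424, 0.0529]
tool_rot: [[0.154, 0.988, -0.006], [0.988, -0.154, 0.005], [0.004, -0.007, -1.0]]
ft_force: [-0.9, -0.0, -0.3]
opening: 0.0002
grasp_force: 0.0
```

Run:
```python
from h import *
s,im=snap('wrist','w4.png')
print(s['t'],s['tcp_pos'],s['ft_force'])
```

```text
4.7 [ 0.46532567 -0.34242134  0.05287017] [-0.91803358 -0.04972993 -0.27696452]
```

View pics/w4.png

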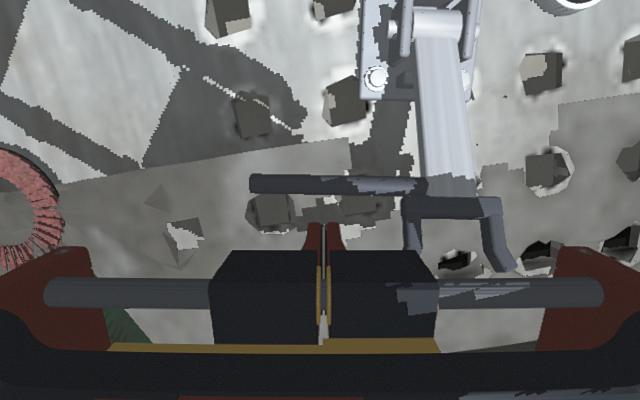

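The finger is outside the handle (pin at (250-425,183), finger at x≈325). I'll push it along its arc.

Emit:
play_rows(moves=[{"dx": 0.003, "dy": 0.015, "dz": 0, "yaw": 0}, {"dx": 0.004, "dy": 0.025, "dz": 0.002, "yaw": 0}, {"dx": 0.005, "dy": 0.031, "dz": 0.007, "yaw": 0}, {"dx": 0.006, "dy": 0.036, "dz": 0.014, "yaw": 0}, {"dx": 0.007, "dy": 0.041, "dz": 0.02, "yaw": 0}, {"dx": 0.008, "dy": 0.047, "dz": 0.026, "yaw": 0}, {"dx": 0.009, "dy": 0.054, "dz": 0.031, "yaw": 0}, {"dx": 0.01, "dy": 0.061, "dz": 0.035, "yaw": 0}, {"dx": 0.011, "dy": 0.068, "dz": 0.039, "yaw": 0}, {"dx": 0.012, "dy": 0.076, "dz": 0.042, "yaw": 0}])

```text
t: 5.75
tcp_pos: [0.4797, -0.2688, 0.1017]
tool_rot: [[0.155, 0.988, 0.003], [0.988, -0.155, -0.002], [-0.001, 0.003, -1.0]]
ft_force: [-1.0, -1.7, 1.1]
opening: 0.0004
grasp_force: 0.8
```

Emit:
play_rows(moves=[{"dx": 0.001, "dy": 0.007, "dz": 0.003, "yaw": 0}, {"dx": 0.002, "dy": 0.014, "dz": 0.005, "yaw": 0}, {"dx": 0.003, "dy": 0.021, "dz": 0.006, "yaw": 0}, {"dx": 0.004, "dy": 0.028, "dz": 0.006, "yaw": 0}, {"dx": 0.005, "dy": 0.034, "dz": 0.006, "yaw": 0}, {"dx": 0.006, "dy": 0.039, "dz": 0.006, "yaw": 0}, {"dx": 0.007, "dy": 0.044, "dz": 0.005, "yaw": 0}, {"dx": 0.007, "dy": 0.048, "dz": 0.005, "yaw": 0}, {"dx": 0.007, "dy": 0.05, "dz": 0.005, "yaw": 0}, {"dx": 0.007, "dy": 0.05, "dz": 0.005, "yaw": 0}])

```text
t: 6.75
tcp_pos: [0.4859, -0.2191, 0.1046]
tool_rot: [[0.155, 0.988, -0.0], [0.988, -0.155, 0.0], [0.0, -0.0, -1.0]]
ft_force: [0.1, -0.1, 0.7]
opening: 0.0006
grasp_force: 0.0
```

Run:
```python
from h import *
s,im=snap('wrist','w5.png')
print(s['t'],s['tcp_pos'],s['ft_force'])
im2=camera('side')
cv2.imwrite('pics/m5.png',np.vstack([im[:,:,::-1][::1],cv2.resize(im2[150:300,200:440,::-1],(640,400))])[:, :])
a=cv2.imread('pics/m5.png');cv2.imwrite('pics/m5.png',cv2.resize(a,(480,600)))
for n in('side','wrist'):print(n,landmark_of(n,'prop_fork'),landmark_of(n,'post_fork'))
O=np.array([.561,-.146]);y=np.array([.155,.988])
for b in(-.05,.055,-.183,-.088): print(b,proj('side',np.r_[O+b*y,.135],s),proj('wrist',np.r_[O+b*y,.135],s))
```

```text
6.75 [ 0.48588584 -0.21912888  0.10462145] [ 0.1309123  -0.06273916  0.68301802]
side [{'xy': [254.4, 214.1], 'confidence': 0.89}] [{'xy': [300.0, 209.2], 'confidence': 0.56}]
wrist [{'xy': [452.3, 199.9], 'confidence': 0.62}] []
-0.05 [[256.02943048 212.62612584]] [[456.82340188 197.08391097]]
0.055 [[297.12747187 207.22198717]] [[484.37326813 -63.00796155]]
-0.183 [[202.47274097 219.65574783]] [[428.70564749 412.86319314]]
-0.088 [[240.88727005 214.6151039 ]] [[447.8635845  269.91311822]]
```

View pics/m5.png

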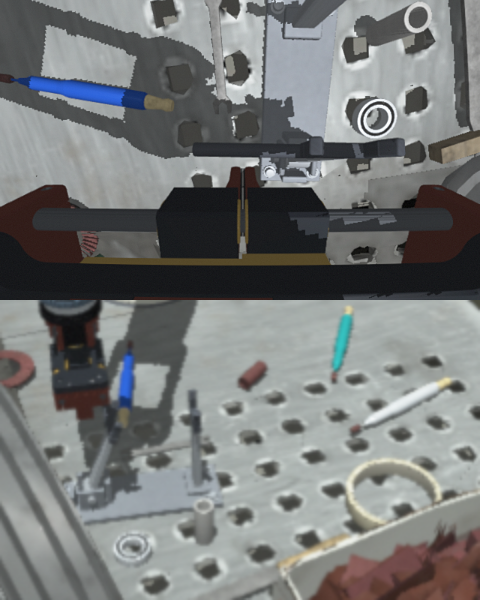

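The prop now leans on its stop: in the side view its fork is at (254,214), where predicted. I'm retreating and going to the grinder.

Emit:
play_rows(moves=[{"dx": -0.002, "dy": -0.015, "dz": 0, "yaw": 0}, {"dx": -0.002, "dy": -0.015, "dz": 0.05, "yaw": 0}, {"dx": -0.002, "dy": -0.015, "dz": 0.1, "yaw": 0}, {"dx": -0.002, "dy": -0.015, "dz": 0.15, "yaw": 0}, {"dx": -0.002, "dy": 0.03, "dz": 0.17, "yaw": 0.1}, {"dx": 0, "dy": 0.08, "dz": 0.17, "yaw": 0.2}, {"dx": 0.005, "dy": 0.13, "dz": 0.17, "yaw": 0.3}, {"dx": 0.01, "dy": 0.18, "dz": 0.17, "yaw": 0.42}, {"dx": 0.015, "dy": 0.23, "dz": 0.17, "yaw": 0.42}, {"dx": 0.02, "dy": 0.28, "dz": 0.17, "yaw": 0.42}])

```text
t: 8.05
tcp_pos: [0.5061, 0.0605, 0.2749]
tool_rot: [[-0.26, 0.966, 0.001], [0.966, 0.26, -0.0], [-0.001, 0.001, -1.0]]
ft_force: [0.7, -1.1, 0.3]
opening: 0.0005
grasp_force: 0.0
```

Emit:
play_rows(moves=[{"dx": 0.01, "dy": 0.04, "dz": 0, "yaw": 0}, {"dx": 0.01, "dy": 0.08, "dz": 0, "yaw": 0}, {"dx": 0.01, "dy": 0.12, "dz": 0, "yaw": 0}, {"dx": 0.01, "dy": 0.14, "dz": 0, "yaw": 0}, {"dx": 0.01, "dy": 0.14, "dz": 0, "yaw": 0}, {"dx": 0.01, "dy": 0.14, "dz": 0, "yaw": 0}, {"dx": 0.01, "dy": 0.14, "dz": 0, "yaw": 0}, {"dx": 0.01, "dy": 0.14, "dz": 0, "yaw": 0}, {"dx": 0.01, "dy": 0.14, "dz": 0, "yaw": 0}, {"dx": 0.01, "dy": 0.14, "dz": 0, "yaw": 0}], hand=55)

```text
t: 9.05
tcp_pos: [0.5159, 0.199, 0.2748]
tool_rot: [[-0.26, 0.966, 0.0], [0.966, 0.26, 0.0], [-0.0, 0.0, -1.0]]
ft_force: [-0.8, 0.8, -0.2]
opening: 0.0483
grasp_force: 0.0
```

Run:
```python
from h import *
s,im=snap('wrist','w6.png')
print(s['t'],s['tcp_pos'],np.round(s['tool_rot'],3).tolist(),s['opening'])
for l in ['grinder_mid','grinder_tip']:
  for r in landmark_of('wrist',l): print(l,r['xy'],r['confidence'],onz('wrist',r['xy'],.0105,s).round(4))
for r in outline_of('wrist','grinder_mid'):
  ys,xs=np.nonzero(r['region']); P=np.stack([xs,ys],1)[::5]
  W=np.array([onz('wrist',p,.0105,s)[:2] for p in P]); c=W.mean(0); d=np.linalg.svd(W-c,full_matrices=False)[2][0]; t=(W-c)@d
  print(r['xy'],r['confidence'],len(xs),c,np.degrees(np.arctan2(d[1],d[0])),(c+d*t.min()).round(3),(c+d*t.max()).round(3))
print([(r['xy'],r['confidence']) for r in landmark_of('side','prop_fork')])
```

```text
9.05 [0.51592444 0.19896952 0.2748115 ] [[-0.26, 0.966, 0.0], [0.966, 0.26, 0.0], [-0.0, 0.0, -1.0]] 0.048314637153197046
grinder_mid [209.4, 106.6] 0.88 [0.3384 0.2424 0.0105]
grinder_mid [333.7, 132.2] 0.77 [0.517  0.2535 0.0105]
grinder_tip [260.7, 161.4] 0.94 [0.4248 0.1853 0.0105]
grinder_tip [333.3, 201.4] 0.65 [0.5441 0.1542 0.0105]
[335.6, 116.2] 0.89 1703 [0.51485442 0.26964844] -75.80902418963413 [0.493 0.356] [0.544 0.155]
[200.5, 97.3] 0.74 1871 [0.32740244 0.24787865] -33.64652461147499 [0.251 0.299] [0.424 0.184]
[([254.4, 214.1], 0.89)]
```

Emit:
play_rows(moves=[{"dx": 0.001, "dy": 0.03, "dz": -0.03, "yaw": 0}, {"dx": 0.001, "dy": 0.053, "dz": -0.07, "yaw": 0}, {"dx": 0.001, "dy": 0.053, "dz": -0.11, "yaw": 0}, {"dx": 0.001, "dy": 0.053, "dz": -0.15, "yaw": 0}, {"dx": 0.001, "dy": 0.053, "dz": -0.19, "yaw": 0}, {"dx": 0.001, "dy": 0.053, "dz": -0.22, "yaw": 0}, {"dx": 0.001, "dy": 0.053, "dz": -0.245, "yaw": 0}, {"dx": 0.001, "dy": 0.053, "dz": -0.26, "yaw": 0}, {"dx": 0.001, "dy": 0.053, "dz": -0.27, "yaw": 0}, {"dx": 0.001, "dy": 0.053, "dz": -0.27, "yaw": 0}])

```text
t: 10.3
tcp_pos: [0.5163, 0.2524, 0.0037]
tool_rot: [[-0.261, 0.965, -0.002], [0.965, 0.261, -0.001], [-0.0, -0.002, -1.0]]
ft_force: [-0.0, 0.2, 0.2]
opening: 0.048
grasp_force: 0.0
```

Emit:
play_rows(moves=[{"dx": 0, "dy": 0, "dz": 0, "yaw": 0}, {"dx": 0, "dy": 0, "dz": 0, "yaw": 0}, {"dx": 0, "dy": 0, "dz": 0, "yaw": 0}, {"dx": 0, "dy": 0, "dz": 0, "yaw": 0}, {"dx": 0, "dy": 0, "dz": 0, "yaw": 0}, {"dx": 0, "dy": 0, "dz": 0, "yaw": 0}, {"dx": 0, "dy": 0, "dz": 0, "yaw": 0}, {"dx": 0, "dy": 0, "dz": 0, "yaw": 0}, {"dx": 0, "dy": 0, "dz": 0, "yaw": 0}, {"dx": 0, "dy": 0, "dz": 0, "yaw": 0}], hand=0, squeeze=30)

```text
t: 11.3
tcp_pos: [0.5174, 0.2529, 0.0057]
tool_rot: [[-0.261, 0.965, 0.002], [0.965, 0.261, 0.001], [0.0, 0.002, -1.0]]
ft_force: [-0.1, 0.4, 6.0]
opening: 0.0206
grasp_force: 30.0
```

Emit:
play_rows(moves=[{"dx": 0, "dy": 0, "dz": 0.01, "yaw": 0}, {"dx": 0, "dy": 0, "dz": 0.04, "yaw": 0}, {"dx": 0, "dy": 0, "dz": 0.08, "yaw": 0}, {"dx": 0, "dy": 0, "dz": 0.12, "yaw": 0}, {"dx": 0, "dy": -0.01, "dz": 0.16, "yaw": 0}, {"dx": 0.005, "dy": -0.03, "dz": 0.2, "yaw": 0}, {"dx": 0.01, "dy": -0.06, "dz": 0.22, "yaw": -0.05}, {"dx": 0.015, "dy": -0.1, "dz": 0.22, "yaw": -0.12}, {"dx": 0.02, "dy": -0.14, "dz": 0.22, "yaw": -0.2}, {"dx": 0.025, "dy": -0.18, "dz": 0.22, "yaw": -0.28}])

```text
t: 12.3
tcp_pos: [0.5413, 0.0712, 0.2243]
tool_rot: [[0.019, 1.0, -0.001], [1.0, -0.019, -0.0], [-0.0, -0.001, -1.0]]
ft_force: [0.8, 0.0, -1.9]
opening: 0.0207
grasp_force: 30.0
```

Emit:
play_rows(moves=[{"dx": 0.003, "dy": -0.04, "dz": 0, "yaw": -0.08}, {"dx": 0.006, "dy": -0.08, "dz": 0, "yaw": -0.14}, {"dx": 0.009, "dy": -0.12, "dz": 0, "yaw": -0.14}, {"dx": 0.012, "dy": -0.155, "dz": 0, "yaw": -0.14}, {"dx": 0.015, "dy": -0.185, "dz": 0, "yaw": -0.14}, {"dx": 0.017, "dy": -0.208, "dz": 0, "yaw": -0.14}, {"dx": 0.018, "dy": -0.22, "dz": 0, "yaw": -0.14}, {"dx": 0.018, "dy": -0.224, "dz": 0, "yaw": -0.14}, {"dx": 0.018, "dy": -0.224, "dz": 0, "yaw": -0.14}, {"dx": 0.018, "dy": -0.224, "dz": 0, "yaw": -0.14}])

```text
t: 13.3
tcp_pos: [0.5598, -0.1503, 0.2246]
tool_rot: [[0.154, 0.988, -0.0], [0.988, -0.154, 0.001], [0.001, -0.0, -1.0]]
ft_force: [-0.3, -0.4, -2.3]
opening: 0.021
grasp_force: 30.0
```

Run:
```python
from h import *
s,im=snap('wrist')
print(s['t'],s['tcp_pos'],np.round(s['tool_rot'],3).tolist(),s['opening'],s['ft_force'])
im2=camera('top');im3=camera('side')
cv2.imwrite('pics/m7.png',np.vstack([cv2.resize(im,(480,300))[:,:,::-1],np.hstack([cv2.resize(im2[130:250,290:450,::-1],(240,300)),cv2.resize(im3[150:300,200:360,::-1],(240,300))])]))
for n in('side','top','wrist'):
  for l in('prop_fork','post_fork','grinder_mid','grinder_tip'): print(n,l,[(r['xy'],round(r['confidence'],2)) for r in landmark_of(n,l)])
O=np.array([.561,-.146]);y=np.array([.155,.988])
for b in(-.05,.055): print(b,[proj(n,np.r_[O+b*y,.135],s)[0].round(1) for n in('side','top','wrist')])
g=np.array(s['tcp_pos'])+[0,0,.006]; ty=np.array(s['tool_rot'])[:,0]
for b in (0,-.103,.103): print('g',b,[proj(n,g+b*ty,s)[0].round(1) for n in('side','top','wrist')])
```

```text
13.3 [ 0.55980367 -0.15029425  0.22464292] [[0.154, 0.988, -0.0], [0.988, -0.154, 0.001], [0.001, -0.0, -1.0]] 0.02099635852932848 [-0.32636165 -0.374899   -2.28289025]
side prop_fork [([254.3, 212.5], 0.93)]
side post_fork [([296.7, 209.0], 0.71), ([274.4, 179.4], 0.32)]
side grinder_mid [([273.1, 179.4], 0.72), ([262.6, 190.3], 0.7), ([370.3, 172.4], 0.66)]
side grinder_tip [([231.3, 184.3], 0.75), ([364.9, 187.0], 0.63)]
top prop_fork [([373.3, 181.4], 0.72)]
top post_fork [([332.7, 173.6], 0.55)]
top grinder_mid []
top grinder_tip [([405.2, 179.3], 0.6), ([233.9, 231.7], 0.55)]
wrist prop_fork []
wrist post_fork []
wrist grinder_mid [([139.7, 184.1], 0.79), ([323.5, 240.8], 0.77)]
wrist grinder_tip [([63.3, 171.2], 0.6)]
-0.05 [array([256. , 212.6]), array([375. , 181.2]), array([323.6, 246.6])]
0.055 [array([297.1, 207.2]), array([335.2, 174. ]), array([323.8, 131.8])]
g 0 [array([271.8, 180. ]), array([362.6, 171. ]), array([323.2, 243. ])]
g -0.103 [array([228.5, 185.3]), array([404.6, 178.5]), array([323.2, 383.7])]
g 0.103 [array([313.9, 174.9]), array([320.6, 163.4]), array([323.3,  48.7])]
```

View pics/m7.png

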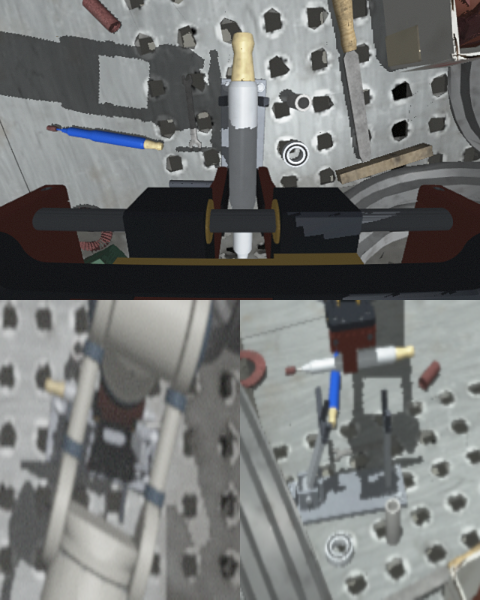

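The grinder is held level and lined up with the forks (wrist view: grinder axis at about column 322, post fork centre at about 325). I'm lowering it.

Emit:
play_rows(moves=[{"dx": 0.001, "dy": 0, "dz": -0.02, "yaw": 0}, {"dx": 0.001, "dy": 0, "dz": -0.035, "yaw": 0}, {"dx": 0.001, "dy": 0, "dz": -0.045, "yaw": 0}, {"dx": 0.001, "dy": 0, "dz": -0.053, "yaw": 0}, {"dx": 0.001, "dy": 0, "dz": -0.06, "yaw": 0}, {"dx": 0.001, "dy": 0, "dz": -0.066, "yaw": 0}, {"dx": 0.001, "dy": 0, "dz": -0.071, "yaw": 0}, {"dx": 0.001, "dy": 0, "dz": -0.075, "yaw": 0}, {"dx": 0.001, "dy": 0, "dz": -0.078, "yaw": 0}, {"dx": 0.001, "dy": 0, "dz": -0.08, "yaw": 0}])

```text
t: 15.05
tcp_pos: [0.5608, -0.1514, 0.1445]
tool_rot: [[0.155, 0.988, 0.0], [0.988, -0.155, -0.0], [-0.0, 0.0, -1.0]]
ft_force: [-1.1, 0.2, -2.3]
opening: 0.0209
grasp_force: 30.0
```

Emit:
play_rows(moves=[{"dx": 0, "dy": 0, "dz": -0.001, "yaw": 0}, {"dx": 0, "dy": 0, "dz": -0.002, "yaw": 0}, {"dx": 0, "dy": 0, "dz": -0.003, "yaw": 0}, {"dx": 0, "dy": 0, "dz": -0.003, "yaw": 0}, {"dx": 0, "dy": 0, "dz": -0.004, "yaw": 0}, {"dx": 0, "dy": 0, "dz": -0.004, "yaw": 0}, {"dx": 0, "dy": 0, "dz": -0.005, "yaw": 0}, {"dx": 0, "dy": 0, "dz": -0.005, "yaw": 0}, {"dx": 0, "dy": 0, "dz": -0.005, "yaw": 0}, {"dx": 0, "dy": 0, "dz": -0.005, "yaw": 0}])

```text
t: 16.05
tcp_pos: [0.5609, -0.1515, 0.1405]
tool_rot: [[0.155, 0.988, 0.001], [0.988, -0.155, -0.0], [-0.0, 0.001, -1.0]]
ft_force: [-2.3, 0.2, 4.8]
opening: 0.0205
grasp_force: 30.0
```

Emit:
play_rows(moves=[{"dx": 0, "dy": 0, "dz": 0, "yaw": 0}, {"dx": 0, "dy": 0, "dz": 0, "yaw": 0}, {"dx": 0, "dy": 0, "dz": 0, "yaw": 0}, {"dx": 0, "dy": 0, "dz": 0, "yaw": 0}, {"dx": 0, "dy": 0, "dz": 0, "yaw": 0}, {"dx": 0, "dy": 0, "dz": 0, "yaw": 0}, {"dx": 0, "dy": 0, "dz": 0, "yaw": 0}, {"dx": 0, "dy": 0, "dz": 0, "yaw": 0}, {"dx": 0, "dy": 0, "dz": 0, "yaw": 0}, {"dx": 0, "dy": 0, "dz": 0, "yaw": 0}], hand=50)

```text
t: 17.05
tcp_pos: [0.5608, -0.1514, 0.1396]
tool_rot: [[0.155, 0.988, 0.0], [0.988, -0.155, -0.0], [-0.0, 0.0, -1.0]]
ft_force: [-0.1, 0.6, 0.5]
opening: 0.0437
grasp_force: 0.0
```

Emit:
play_rows(moves=[{"dx": 0, "dy": 0, "dz": 0.01, "yaw": 0}, {"dx": 0, "dy": 0, "dz": 0.025, "yaw": 0}, {"dx": 0, "dy": 0, "dz": 0.05, "yaw": 0}, {"dx": 0, "dy": 0, "dz": 0.08, "yaw": 0}, {"dx": 0, "dy": 0, "dz": 0.11, "yaw": 0}, {"dx": 0, "dy": 0, "dz": 0.14, "yaw": 0}, {"dx": 0, "dy": 0.03, "dz": 0.16, "yaw": 0}, {"dx": -0.02, "dy": 0.07, "dz": 0.16, "yaw": 0}, {"dx": -0.04, "dy": 0.11, "dz": 0.16, "yaw": 0}, {"dx": -0.06, "dy": 0.15, "dz": 0.16, "yaw": 0}])

```text
t: 18.05
tcp_pos: [0.5001, -0.0002, 0.3016]
tool_rot: [[0.156, 0.988, 0.002], [0.988, -0.156, -0.0], [0.0, 0.002, -1.0]]
ft_force: [-0.2, 0.5, -0.6]
opening: 0.0435
grasp_force: 0.0
```

Emit:
play_rows(moves=[{"dx": 0, "dy": 0.05, "dz": 0, "yaw": 0}, {"dx": -0.01, "dy": 0.1, "dz": 0, "yaw": 0}, {"dx": -0.02, "dy": 0.15, "dz": 0, "yaw": 0}, {"dx": -0.03, "dy": 0.2, "dz": 0, "yaw": 0}, {"dx": -0.04, "dy": 0.25, "dz": 0, "yaw": 0}, {"dx": -0.05, "dy": 0.28, "dz": 0, "yaw": 0}, {"dx": -0.05, "dy": 0.28, "dz": 0, "yaw": 0}, {"dx": -0.05, "dy": 0.28, "dz": 0, "yaw": 0}, {"dx": -0.05, "dy": 0.28, "dz": 0, "yaw": 0}, {"dx": -0.05, "dy": 0.28, "dz": 0, "yaw": 0}])

```text
t: 19.05
tcp_pos: [0.4514, 0.2774, 0.3003]
tool_rot: [[0.157, 0.988, 0.001], [0.988, -0.157, 0.0], [0.0, 0.001, -1.0]]
ft_force: [0.0, 0.1, 0.4]
opening: 0.0438
grasp_force: 0.0
```

Run:
```python
from h import *
s=sense();print(s['t'],s['tcp_pos'],s['opening'],s['ft_force'])
im2=camera('top');im3=camera('side')
cv2.imwrite('pics/m8.png',np.hstack([cv2.resize(im2[130:250,290:450,::-1],(400,300),interpolation=3),cv2.resize(im3[170:290,210:370,::-1],(400,300),interpolation=3)]))
O=np.array([.561,-.146]);y=np.array([.155,.988])
for n in('side','top'):
  for l in('prop_fork','post_fork','grinder_mid','grinder_tip'): print(n,l,[(r['xy'],round(r['confidence'],2)) for r in landmark_of(n,l)[:3]])
  print([proj(n,np.r_[O+b*y,.145],s)[0].round(1) for b in(-.005,-.108,.098)])
```

```text
19.05 [0.45136793 0.2773637  0.30028971] 0.04377704216970409 [0.04846456 0.10602747 0.41612384]
side prop_fork [([253.7, 214.1], 0.53)]
side post_fork [([297.9, 209.4], 0.9)]
side grinder_mid [([276.0, 207.5], 0.92), ([370.5, 172.5], 0.68), ([263.7, 190.1], 0.68)]
side grinder_tip [([232.3, 209.0], 0.71), ([363.0, 187.8], 0.66), ([263.7, 173.6], 0.46)]
[array([273.6, 207.3]), array([232.4, 212.7]), array([313.6, 202.1])]
top prop_fork [([373.3, 179.1], 0.58)]
top post_fork [([334.9, 173.8], 0.88)]
top grinder_mid [([344.2, 271.3], 0.93), ([356.3, 176.9], 0.65), ([211.1, 261.5], 0.44)]
top grinder_tip [([396.7, 180.2], 0.92), ([331.3, 307.0], 0.76), ([232.8, 233.2], 0.57)]
[array([358.4, 177.4]), array([397.7, 184.5]), array([319.2, 170.3])]
```

View pics/m8.png

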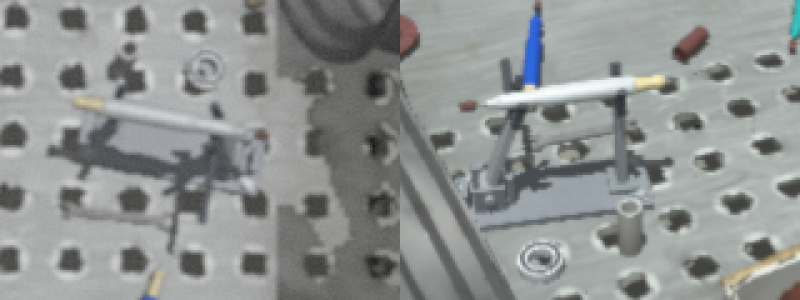

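The grinder lies level in both forks with its dark-red tip past the prop (side crop (465,104), tan end (660,80)). The prop stands on its stop and the bystanders haven't moved. I'm handing the job in.

```bash
python3 -c "
from plant import *
print(finish_job())"
```

```text
the job is handed in; nothing more can be done
None
```

The job is handed in at about 19 s of the 67 s allowed: the prop stands on its stop, the white pencil grinder lies level in both forks with its tip past the prop, and the last pictures show nothing else moved; no verdict came back.

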